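# Ratchet up a display stand by three clicks and show the boxed notebook on it

### The job

Raise the ratchet display stand by its lifting tab exactly three clicks, lower it gently until its pawl carries it without letting it drop or forcing it down, and let go. Then stand the boxed notebook from the table top (not the one on the pile at the back) upright and gently in the middle of the raised platform, its long side along the platform's long side, and let go of it. Leave the cups and the mug alone.

Things in the scene. Friction and masses are not known exactly. Their poses are not given: they have to be found in the camera images.
- stand: Foot of the ratchet display stand, fixed: aluminium plate 120 x 120 x 8 mm, closed white housing 62 x 58 mm up to z = 77 mm. Origin: centre of the underside, z up, x from the lifting tab towards the column, y along the platform's long side. Inside, unseen, a spring pawl is clamped at a height that differs from run to run; it cannot be let off, so a click cannot be taken back.
- column (a joint): Rise in m of the column with platform and tab (one piece, 0.45 kg, about 1 N friction, slides straight up, cannot turn): 0 fully down (the start), at most 0.078. Its five notches are 8 to 10 mm apart, unevenly. It rises freely for 0 to 23 mm until the first tooth meets the pawl. Dropping it faster than 0.15 m/s or loading the pawl with over 30 N harms it.
- platform (a point): Centre of the top face of the wooden platform, 110 (x) x 190 (y) x 8 mm, axes as the stand's; 90 mm above the stand's underside when fully down. Each tooth passing the pawl's roller adds a force that grows over 6 mm to about 8 N and is suddenly lost: the click. Some 2.5 mm above that the pawl is fully under the tooth (sooner it may slip back); lowered from there, the column soon stands rigidly on it.
- tab (a point): Grip point of the upright aluminium lifting tab, fixed to the column, 92 mm from its axis on the -x side. The tab is 14 mm thick in y, 26 mm long in x; its top is 15 mm above this point, this point 18 mm above the platform's top. The platform's front edge is 24 mm behind the tab. Pinch it from above across its thickness (y) and lift straight up.
- notebook: Boxed notebook standing upright on the table top by itself (a like one on the pile at the back is not meant), chequered, 31 mm thick (x), 151 mm long (y), 200 mm high (z), about 0.3 kg, loose; origin at the centre of its underside. Grasp across its thickness near the top.
- cup_far: Small terracotta cup without handle, 79 mm wide, 76 mm high, beyond the work; origin at the centre of its underside. A bystander.
- cup_near: Small terracotta cup without handle, 76 mm wide, 73 mm high, between the robot and the work; origin at the centre of its underside. A bystander.
- mug: Terracotta mug with a ring handle, 105 x 154 x 87 mm, beyond the work; origin under its middle. A bystander.
Mind the look-alikes: they are no part of the job. Of the things that look like the notebook, take the one that is farthest to the robot's left at the start.

How it is judged:
On the way:
1. the column stands with its third tooth on the pawl (three clicks), let go (contact force between tooth3 and pawl_tip above 1.5 N and contact force between the fingers and column below 0.1 N), for 0.2 s.
At the end, for the whole second after the job is handed in: The column rests with its third tooth on the pawl (three clicks up, neither more nor fewer), and the notebook stands on the platform at rest, upright within 0.08 rad, within 30 mm of its middle in both directions and within 0.2 rad of its long side; column and notebook are let go (all of step 1 and x of notebook in the frame of platform between -0.03 and 0.03 m and y of notebook in the frame of platform between -0.03 and 0.03 m and z of notebook in the frame of platform between -0.004 and 0.006 m and angle between notebook's own z axis and vertical below 0.08 rad and angle between the y axis of notebook and the y axis of platform, either way round below 0.2 rad and contact force between notebook and column above 1 N and contact force between the fingers and notebook below 0.1 N and linear speed of notebook below 0.02 m/s); the robot touches nothing.
It fails at once if the column drops (faster than 0.15 m/s downwards) (velocity of joint column below -0.15 m/s).
It fails at once if the pawl is loaded with more than 30 N (contact force between column and pawl above 30 N).
It fails at once if the notebook is pressed on the platform with more than 25 N (contact force between notebook and column above 25 N).
It fails at once if a cup or the mug is moved by more than 15 mm (distance of any of cup_far, cup_near, mug from where it was at the start of the episode above 0.015 m).
It also fails if it takes over 72 s, if anything falls off the work surface, if the arm or the gripper's body presses on something with over 40 N, if the wrist force passes 120 N, or if a joint passes its speed limit or range.

### The arm

A 6-joint arm with a two-finger parallel gripper is mounted at the origin on a cart in front of the work surface, level with it; the furniture and walls round the work are solid. World frame = base frame: x ahead of the robot, y to its left, z up, the work surface at z = 0. Lengths are in m, angles in rad, forces in N, time in s.
With the tool pointing down it reaches from about 0.35 to 0.875 m from the base axis. Payload 15.5 kg.
Tool frame: the origin (TCP) lies midway between the tips of the shut fingers; the grasp point (between the pads) lies 19 mm behind it; z points along the fingers, y is the direction in which the jaws open and shut (so a half turn about z gives the same grasp; the last joint's range is limited). The gripper opens to 85 mm and grips with 20 to 120 N. Pads are 22 mm wide; open, the fingers measure 114 mm over their backs; the gripper's body (76 mm by 85 mm) begins 54 mm behind the grasp point. The pads swing forward as they close: fully open they stand 13 mm farther back than shut.
Start: joints at [1.083, 0.494, 1.345, -0, 1.302, -0.096], TCP at [0.239, 0.577, 0.197] pointing down, gripper open.
Joint ranges: [-2.91, 2.91], [-0.82, 2.16], [0.22, 2.67], [-1.22, 4.37], [0.12, 2.79], [-3.08, 3.08]. Speed limits (rad/s): [1.89, 1.89, 2.57, 3.01, 3.01, 3.01].

### API

Orientations are given as a unit quaternion [x, y, z, w].
In Python, from bench import robot gives the robot as it stands.
- The arm moves only by the tool drive_tool, never from a script. Its argument "moves" is a list of rows, each a list of 7 numbers: the shift along the tool's x, y, z in m, then the turn, a rotation vector about the tool's x, y, z in rad, then the closure, from -1 (fully open) to 1 (shut), so that 0 is half open. In form: [[dx, dy, dz, ax, ay, az, jaw], ...]. A call has 1 to 20 rows; each row shifts and turns the pose as measured when the row begins, along the tool's axes as they then stand; what a row does not reach is not made up. A row lasts 1/10 s, in which the tool goes at most 50 mm and 8.59 degrees, less where a joint would pass 70% of its speed; a pose out of reach is approached as far as the arm can. A call is refused whole if a number of a shift passes 0.05 or a number of a turn 0.15, either way. A call with a gripper value outside its range is refused whole. The fingers move at their own pace and stop on an object; "force" is the grip in N (left out, the last holds). Time passes only in rows, so rows that do not move let the fingers close. It gives the time, the measured TCP pose, the force and the opening at its end, in the units of the state.
- robot.observe(): the state, without advancing time (a new reading comes with each control period).
- robot.snapshot(name): name is "scene" or "top" or "wrist"; returns (picture, depth): 480x640x3 uint8, blue, green, red; 480x640 float32, m along the optical axis (not along the pixel's ray), 0 where there is no reading.
- robot.get_calibration(name): a dict with "intrinsics" (3x3 intrinsics, pixels), "T" (4x4, takes a point from camera to world coordinates); the wrist camera has in their place "T_tool_cam" (4x4, takes a point from camera to tool coordinates, whose origin is the TCP and whose axes are the flange's). Camera axes: x right, y down, z forward; pixel columns grow to the right and rows downward; lengths in m; the calibration is good to about 2 mm. A picture is of the moment at which its call begins: read the wrist's pose just before it. get_calibration takes no time and is no camera call.
- robot.job_done(): hands the job in, once; it reports no verdict.
Trained networks look in the newest picture that a camera, given by its name, has taken for a name from the list of things; names that differ only in an ending like _2 or _b are one class to them, and where a whole thing is asked for, a point or a joint stands for the part that bears it (a point fixed in the world has none). Each returns a list of dicts, best first, with "score" (0 to 1); they miss things now and then, are a little off and sometimes report something else, mostly with a low value. They report only what shows in the picture. A call takes as long as a camera call. They do not tell look-alikes from the thing itself.
- robot.spot_in(camera, query): "position" ([x, y, z] in m, in world coordinates, good to about 4 mm: the middle of the surface that is visible of it).
- robot.outline_of(camera, query): "pixels" (480x640 bool, what is visible of it).
- robot.place_of(camera, query): "position" ([x, y, z] in m, in world coordinates, good to about 4 mm: a listed point, or the origin of a listed thing).
The state is a dict: "t": time; "joints": joint angles; "joint_vel": joint speeds; "joint_torque": joint torques, N m; "ee_pos": TCP position; "ee_rot": TCP orientation; "force": force on the tool from outside, world axes, zero at the start; "ft_torque": the same for the moment, N m; "opening": opening from 0.0 (shut) to 1.0 (fully open).
Only numpy, scipy, OpenCV 4.12 (cv2) and the standard library are available. Lean on these libraries where they do the work, as an engineer would, in place of code of your own. Each camera call takes 0.05 s, during which the arm holds its last target. There are 200 camera calls.

## Working session

There is one attempt and no reset: what is moved stays moved. The work goes in short steps, Python scripts to look and compute and a tool call to move; the robot and the scene stay as the last step left them, time stands still between calls to the robot, and variables do not carry over. Pictures are saved under pics/ and viewed, about 8 in all and at most 12, crops included, and the job is handed in when it is done.

Besides the shell and the picture viewer there is one more tool, called after "Request:" in YAML: its name, and indented under it one key for each argument. drive_tool: Moves the arm, as the interface text tells. Its arguments: {"type":"object","properties":{"moves":{"type":"array","items":{"type":"array","items":{"type":"number"}}},"force":{"type":"number"}},"required":["moves"]}

```bash
mkdir -p pics; ls
python3 - <<'E'
from bench import robot
import cv2,numpy as np
s=robot.observe();print(s)
for n in ["scene","top"]:
    p,d=robot.snapshot(n);cv2.imwrite(f"pics/{n}0.png",p);np.save(f"pics/{n}0.npy",d)
    c=robot.get_calibration(n);print(n,c["intrinsics"].tolist(),c["T"].round(4).tolist())
    for q in ["stand","platform","tab","notebook","cup_far","cup_near","mug"]:
        for r in robot.place_of(n,q)[:4]: print(n,q,round(r["score"],2),np.round(r["position"],3))
print(robot.get_calibration("wrist")["T_tool_cam"].round(4).tolist())
E
```

```text
pics
{'t': 0.0, 'joints': array([ 1.08254737e+00,  4.94192843e-01,  1.34611205e+00, -1.84562411e-06,
        1.30252936e+00, -9.54868523e-02]), 'joint_vel': array([-6.30037652e-05,  1.37486503e-03, -4.17738176e-04, -6.82663983e-04,
        1.89461967e-03,  1.98146468e-03]), 'joint_torque': array([ 2.82059271e-03, -8.82155371e+01, -3.83872569e+01,  7.23565199e-05,
        1.00240236e-02,  1.97078901e-05]), 'ee_pos': array([0.23901421, 0.57705717, 0.19640075]), 'ee_rot': array([ 1.95120951e-01,  9.80778991e-01, -5.94801913e-04, -1.77778205e-04]), 'force': array([-0.75625378, -0.31755849, -0.20758304]), 'ft_torque': array([ 0.02557802,  0.01646571, -0.04214055]), 'opening': 1.0020095755067913}
scene [[565.4020427800708, 0.0, 320.12050759135883], [0.0, 565.4020427800708, 233.8382727817201], [0.0, 0.0, 1.0]] [[0.9667, -0.1603, 0.1994, 0.2917], [-0.2555, -0.6407, 0.724, -1.0746], [0.0117, -0.7508, -0.6604, 1.0184], [0.0, 0.0, 0.0, 1.0]]
scene stand 0.81 [0.548 0.2   0.001]
scene platform 0.71 [0.55  0.2   0.091]
scene notebook 0.8 [ 0.51  -0.207 -0.003]
scene notebook 0.8 [ 0.379 -0.365 -0
[... 225 characters left out ...]
288519174345, 0.0, 320.4805766635136], [0.0, 449.90288519174345, 238.89540333963274], [0.0, 0.0, 1.0]] [[0.0183, -0.9889, 0.1476, 0.4129], [-0.9996, -0.0211, -0.0175, -0.0431], [0.0204, -0.1472, -0.9889, 1.2571], [0.0, 0.0, 0.0, 1.0]]
top stand 0.7 [ 0.55   0.197 -0.003]
top platform 0.58 [0.549 0.197 0.09 ]
top tab 0.97 [0.454 0.217 0.108]
top tab 0.58 [0.551 0.196 0.002]
top notebook 0.78 [ 0.38  -0.363  0.003]
top notebook 0.7 [ 0.512 -0.204 -0.004]
top cup_far 0.94 [ 0.794  0.021 -0.003]
top cup_near 0.94 [ 0.433 -0.012 -0.003]
top mug 0.6 [ 0.771  0.267 -0.   ]
[[-0.001, -0.9554, -0.2954, 0.0744], [1.0, -0.0007, -0.0011, 0.0002], [0.0008, -0.2954, 0.9554, -0.1762], [0.0, 0.0, 0.0, 1.0]]
```

View pics/scene0.png

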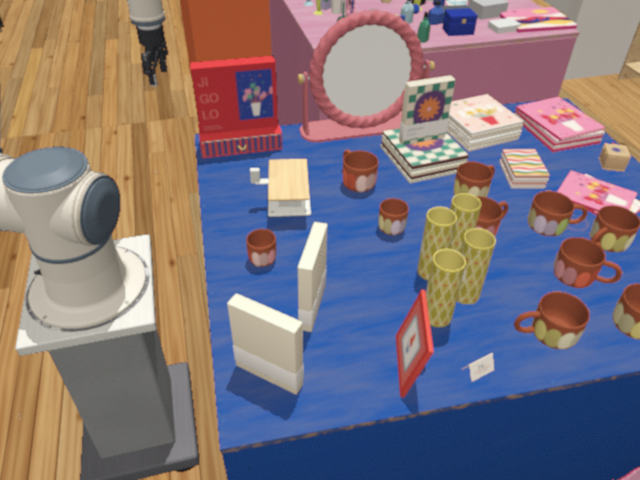

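View pics/top0.png

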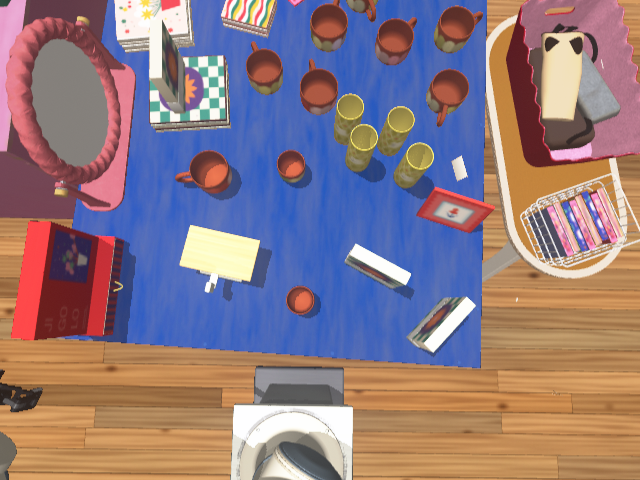

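Scene picture: stand at (288,187), with its tab at (258,177). Two notebooks stand on the table, at (313,275) → world (0.51,-0.205) and at (267,343) → (0.38,-0.364). A third stands on the back pile at (427,110) and is excluded. Of the two on the table, the first is farther left (larger y), so it fits. Next I confirm that in a crop and measure it.

```bash
cat > h.py <<'E'
import numpy as np,cv2
from bench import robot
def cloud(n,d):
    c=robot.get_calibration(n);K=c["intrinsics"];T=c["T"]
    v,u=np.mgrid[0:480,0:640]
    P=np.stack([(u-K[0,2])/K[0,0]*d,(v-K[1,2])/K[1,1]*d,d],-1)@T[:3,:3].T+T[:3,3]
    P[d<=0]=np.nan
    return P
def box(P,lo,hi):
    m=np.all((P>lo)&(P<hi),-1);q=P[m]
    r=cv2.minAreaRect(q[:,:2].astype(np.float32)*1000);return q,r
E
python3 - <<'E'
from h import *
for n in ["top","scene"]:
    P=cloud(n,np.load(f"pics/{n}0.npy"))
    for name,lo,hi in [("plat",(.47,.05,.08),(.7,.35,.098)),("tabtop",(.42,.1,.112),(.5,.3,.14)),("nb",(.42,-.3,.185),(.6,-.1,.22)),("nb2",(.25,-.5,.185),(.5,-.28,.22)),("cupnear",(.35,-.08,.03),(.5,.06,.1)),("cupfar",(.72,-.05,.03),(.86,.08,.1))]:
        q,r=box(P,lo,hi); print(n,name,len(q),np.round(np.median(q,0),4) if len(q) else 0,np.round(r[0],1),np.round(r[1],1),round(r[2],1))
im=cv2.imread("pics/top0.png")
a=cv2.resize(im[235:360,335:485],None,fx=4,fy=4,interpolation=cv2.INTER_CUBIC);cv2.imwrite("pics/c1.png",a)
E
```

```text
top plat 3129 [0.5451 0.1999 0.0904] [535.5 200.6] [190.1 133.7] 78.9
top tabtop 61 [0.4572 0.2151 0.1222] [457.  216.8] [14.  25.2] 81.8
top nb 855 [ 0.5137 -0.2036  0.2002] [ 514.8 -203.9] [150.  31.] 62.4
top nb2 947 [ 0.3772 -0.3628  0.2003] [ 378.3 -365.5] [ 31.8 150.2] 46.8
top cupnear 177 [ 0.4321 -0.0093  0.0707] [429.6 -12.8] [74.1 71.6] 46.0
top cupfar 361 [0.8071 0.0217 0.0614] [796.1  21.3] [77.2 76.7] 62.5
scene plat 1655 [0.5435 0.1879 0.09  ] [536.2 198.4] [197.3 131.5] 78.5
scene tabtop 52 [0.4553 0.2104 0.1201] [453.1 210.9] [22. 28.] 63.9
scene nb 791 [ 0.512  -0.2171  0.1998] [ 515.1 -207.1] [154.6  31.2] 62.7
scene nb2 1325 [ 0.3802 -0.3743  0.1997] [ 421.2 -324. ] [157. 152.] 46.5
scene cupnear 744 [ 0.4293 -0.0275  0.0543] [429.3 -17.9] [77.9 77.7] 41.4
scene cupfar 737 [0.7968 0.0123 0.0561] [797.5  17.8] [80.9 82.6] 18.2
```

View pics/c1.png

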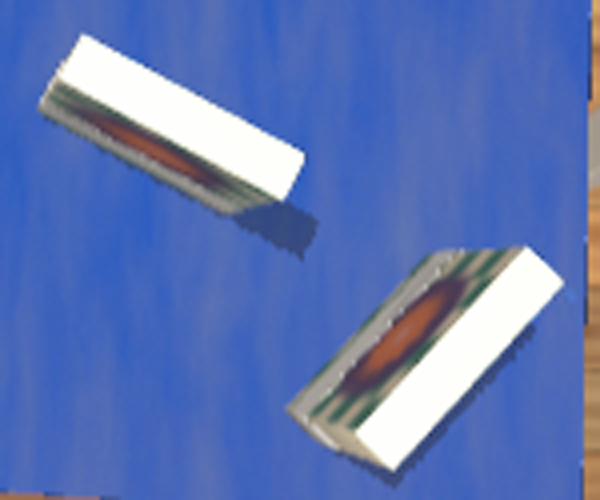

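The crop shows two identical chequered notebooks. The left one, crop (170,120) = top (378,267), has the larger y, so it is the one meant: centre (0.514,-0.204), top at z = 0.200, long axis at 62.4°. Next: check for obstacles at the start and work out the first move.

```bash
cat >> h.py <<'E'
from scipy.spatial.transform import Rotation as R
def delta(pos,yaw_y):
    "tool-frame shift and turn to a downward pose at pos with tool y at yaw_y deg (either way)"
    s=robot.observe();r=R.from_quat(s["ee_rot"])
    d=r.inv().apply(np.array(pos)-s["ee_pos"])
    best=None
    for k in (0,180):
        a=np.radians(yaw_y+k);y=np.array([np.cos(a),np.sin(a),0]);z=np.array([0,0,-1.]);x=np.cross(y,z)
        w=(r.inv()*R.from_matrix(np.stack([x,y,z],1))).as_rotvec()
        if best is None or np.linalg.norm(w)<np.linalg.norm(best):best=w
    print("t",round(s["t"],2),"pos",s["ee_pos"].round(4),"tooly deg",round(np.degrees(np.arctan2(*r.as_matrix()[[1,0],1])),2),"open",round(s["opening"],3),"F",s["force"].round(1),"j6",s["joints"][5].round(2))
    print("shift",d.round(4),"turn",best.round(4))
E
python3 - <<'E'
from h import *
for n in ["top","scene"]:
    P=cloud(n,np.load(f"pics/{n}0.npy"))
    m=np.all((P>(.1,.33,.03))&(P<(.7,.85,.6)),-1);q=P[m]
    for y in np.arange(.33,.85,.05):
        w=q[(q[:,1]>=y)&(q[:,1]<y+.05)]
        if len(w):print(n,round(y,2),len(w),w.min(0).round(2),w.max(0).round(2))
delta((.4575,.216,.19),78.9)
E
```

```text
top 0.33 203 [0.16 0.36 0.57] [0.22 0.38 0.6 ]
top 0.38 109 [0.21 0.38 0.56] [0.23 0.4  0.59]
top 0.43 17 [0.45 0.47 0.03] [0.47 0.48 0.04]
top 0.48 5136 [0.2  0.48 0.03] [0.69 0.53 0.35]
top 0.53 6462 [0.21 0.53 0.03] [0.7  0.58 0.36]
top 0.58 126 [0.25 0.58 0.24] [0.51 0.62 0.28]
scene 0.43 42 [0.38 0.46 0.03] [0.58 0.48 0.06]
scene 0.48 5029 [0.2  0.48 0.03] [0.69 0.53 0.49]
scene 0.53 4417 [0.19 0.53 0.03] [0.7  0.58 0.49]
scene 0.58 209 [0.2  0.58 0.06] [0.45 0.63 0.4 ]
scene 0.63 22 [0.26 0.63 0.29] [0.28 0.64 0.33]
t 0.8 pos [0.2392 0.5774 0.197 ] tooly deg 67.49 open 1.001 F [-0.8  0.5 -0.3] j6 -0.1
shift [-0.34   -0.2503  0.007 ] turn [ 0.      0.     -0.1991]
```

Request:
drive_tool:
  moves:
    - [-0.016,-0.039,-0.005,0,0,0,-0.4]
    - [-0.016,-0.039,-0.005,0,0,0,-0.4]
    - [-0.016,-0.039,-0.005,0,0,0,-0.4]
    - [-0.016,-0.039,-0.005,0,0,0,-0.4]
    - [-0.04,-0.013,0,0,0,0,-0.4]
    - [-0.04,-0.013,0,0,0,0,-0.4]
    - [-0.04,-0.013,0,0,0,0,-0.4]
    - [-0.04,-0.013,0,0,0,0,-0.4]
    - [-0.04,-0.01,0,0,0,-0.1,-0.4]
    - [-0.04,-0.01,0,0,0,-0.1,-0.4]

```text
t: 1.8
ee_pos: [0.4375, 0.2447, 0.218]
ee_rot: [0.091, 0.996, 0.002, 0.001]
force: [0.4, 0.7, -0.4]
opening: 0.699
```

Run:
```python
from h import *
delta((.4575,.216,.15),78.9)
```

```text
t 1.8 pos [0.4375 0.2447 0.218 ] tooly deg 79.6 open 0.699 F [ 0.4  0.7 -0.4] j6 -1.0
shift [-0.0247 -0.0248  0.068 ] turn [0.0032 0.0017 0.0123]
```

Request:
drive_tool:
  moves:
    - [-0.0125,-0.0125,0.01,0.003,0.002,0.012,-0.4]
    - [-0.0125,-0.0125,0.01,0,0,0,-0.4]
    - [0,0,0,0,0,0,-0.4]

```text
t: 2.1
ee_pos: [0.4634, 0.2113, 0.1979]
ee_rot: [0.097, 0.995, 0.0, 0.002]
force: [-0.1, -0.6, 0.3]
opening: 0.696
```

Run:
```python
from h import *
delta((.4575,.216,.09),78.9)
s=robot.observe();p,d=robot.snapshot("wrist");cv2.imwrite("pics/w1.png",p)
c=robot.get_calibration("wrist");K=c["intrinsics"];T=np.eye(4);T[:3,:3]=R.from_quat(s["ee_rot"]).as_matrix();T[:3,3]=s["ee_pos"];T=T@c["T_tool_cam"]
v,u=np.mgrid[0:480,0:640];P=np.stack([(u-K[0,2])/K[0,0]*d,(v-K[1,2])/K[1,1]*d,d],-1)@T[:3,:3].T+T[:3,3]
q,r=box(P,(.42,.18,.113),(.49,.25,.13));print(len(q),np.median(q,0).round(4),r)
q,r=box(P,(.48,.05,.085),(.65,.35,.096));print(len(q),np.median(q,0).round(4),r)
```

```text
t 2.1 pos [0.4634 0.2113 0.1979] tooly deg 78.87 open 0.696 F [-0.1 -0.6  0.3] j6 -1.07
shift [0.007  0.0033 0.1079] turn [ 0.0012  0.0029 -0.0005]
781 [0.4565 0.2172 0.1215] ((458.0454406738281, 217.18380737304688), (13.984672546386719, 26.200550079345703), 78.77017974853516)
22820 [0.5363 0.1977 0.0891] ((548.11376953125, 198.85128784179688), (190.16896057128906, 110.8150634765625), 78.49690246582031)
```

View pics/w1.png

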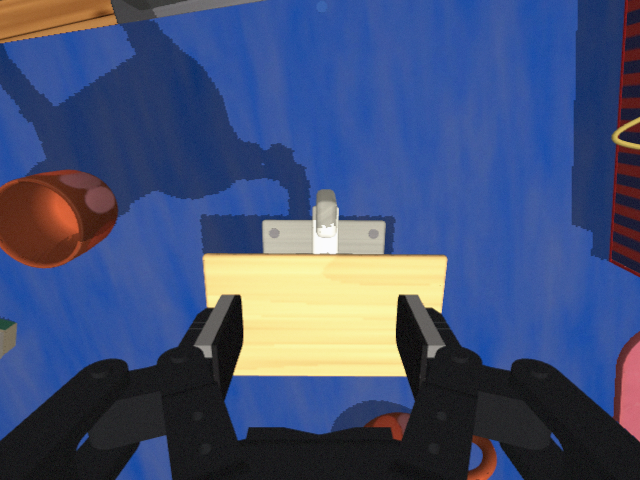

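The wrist view shows the tab at (326,215), which measures (0.458,0.217), and the platform centre at (0.548,0.199), long axis at 78.6°. Sizes and heights fit the given ones.

Request:
drive_tool:
  moves:
    - [0.0065,0.0045,0.02,0.001,0.003,0,-0.4]
    - [0,0,0.025,0,0,0,-0.4]
    - [0,0,0.02,0,0,0,-0.4]
    - [0,0,0.015,0,0,0,-0.4]
    - [0,0,0,0,0,0,-0.4]

```text
t: 2.65
ee_pos: [0.4568, 0.2217, 0.1187]
ee_rot: [0.096, 0.995, 0.002, 0.002]
force: [0.1, 0.2, 1.0]
opening: 0.695
```

Run:
```python
from h import *
delta((.458,.217,.090),78.7)
```

```text
t 2.65 pos [0.4568 0.2217 0.1187] tooly deg 78.95 open 0.695 F [0.1 0.2 1. ] j6 -1.05
shift [-0.002  -0.0044  0.0287] turn [0.0037 0.0033 0.0044]
```

Request:
drive_tool:
  moves:
    - [-0.001,-0.0044,0.012,0.0037,0.0033,0.004,-0.4]
    - [0,0,0.012,0,0,0,-0.4]
    - [0,0,0.005,0,0,0,-0.4]
    - [0,0,0,0,0,0,-0.4]

```text
t: 3.05
ee_pos: [0.4575, 0.2182, 0.0896]
ee_rot: [0.098, 0.995, 0.001, 0.001]
force: [0.3, -0.4, 0.6]
opening: 0.698
```

Run:
```python
from h import *
delta((.458,.217,.090),78.7)
```

```text
t 3.05 pos [0.4575 0.2182 0.0896] tooly deg 78.77 open 0.698 F [ 0.3 -0.4  0.6] j6 -1.05
shift [-0.0008 -0.0011 -0.0004] turn [0.0013 0.0021 0.0012]
```

Request:
drive_tool:
  moves:
    - [-0.0008,-0.0011,0,0,0,0,0.6]
    - [0,0,0,0,0,0,1]
    - [0,0,0,0,0,0,1]
    - [0,0,0,0,0,0,1]
    - [0,0,0,0,0,0,1]
    - [0,0,0,0,0,0,1]
    - [0,0,0,0,0,0,1]
  force: 60

```text
t: 3.75
ee_pos: [0.459, 0.2172, 0.0909]
ee_rot: [0.098, 0.995, 0.001, 0.002]
force: [-0.3, -0.2, -0.5]
opening: -0.0
```

Opening 0.0 means the fingers shut on nothing; a held 14 mm tab would read about 0.16. I'll look.

Run:
```python
from h import *
delta((.458,.217,.090),78.7)
p,d=robot.snapshot("wrist");cv2.imwrite("pics/w2.png",p)
p,d=robot.snapshot("scene")
cv2.imwrite("pics/s2.png",p)
a=np.zeros((480,640,3),np.uint8);a[:,:320]=cv2.resize(cv2.imread("pics/w2.png"),(320,480))
b=cv2.resize(p[130:250,200:320],(480,480));a=np.hstack([cv2.resize(cv2.imread("pics/w2.png"),(400,300)),cv2.resize(b,(300,300))]);cv2.imwrite("pics/c2.png",a)
```

```text
t 3.75 pos [0.459  0.2172 0.0909] tooly deg 78.76 open -0.0 F [-0.3 -0.2 -0.5] j6 -1.05
shift [ 0.001  -0.0004  0.0009] turn [0.0024 0.0041 0.001 ]
```

View pics/c2.png

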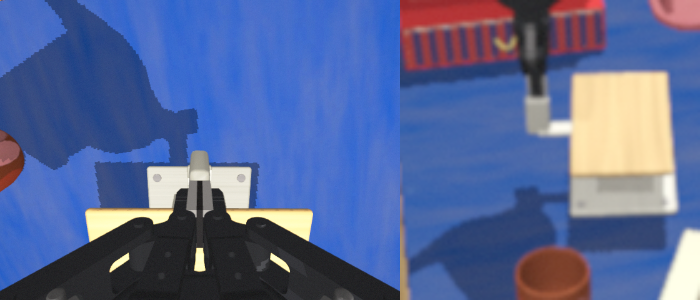

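Run:
```python
from h import *
p=cv2.imread("pics/w2.png")[220:420,200:440];s=cv2.imread("pics/s2.png")[130:210,230:320]
cv2.imwrite("pics/c3.png",np.hstack([cv2.resize(p,(480,400),interpolation=2),cv2.resize(s,(320,400),interpolation=2)]))
```

```text
(no output)
```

View pics/c3.png

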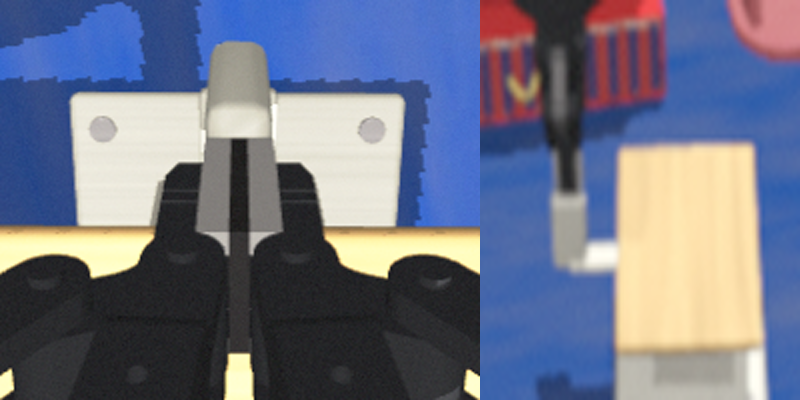

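```bash
cat >> h.py <<'E'
def wrist():
    s=robot.observe();p,d=robot.snapshot("wrist")
    c=robot.get_calibration("wrist");K=c["intrinsics"];T=np.eye(4);T[:3,:3]=R.from_quat(s["ee_rot"]).as_matrix();T[:3,3]=s["ee_pos"];T=T@c["T_tool_cam"]
    v,u=np.mgrid[0:480,0:640];P=np.stack([(u-K[0,2])/K[0,0]*d,(v-K[1,2])/K[1,1]*d,d],-1)@T[:3,:3].T+T[:3,3];P[d<=0]=np.nan
    return p,P
E
python3 - <<'E'
from h import *
p,P=wrist();print(robot.get_calibration("wrist")["intrinsics"][0,0])
for r in [45,70,100,130,145,170,200,225,240,300]:
  print(r,[P[220+r//2,200+c//2].round(3).tolist() for c in (180,214,240,264,300)])
q,r=box(P,(.48,.05,.080),(.65,.35,.15));print(len(q),np.median(q,0).round(4),r)
E
```

```text
395.63352621336736
45 [[0.469, 0.194, -0.002], [0.471, 0.206, -0.001], [0.446, 0.22, 0.083], [0.475, 0.223, -0.001], [0.477, 0.236, -0.0]]
70 [[0.478, 0.192, -0.0], [0.446, 0.214, 0.098], [0.445, 0.22, 0.102], [0.448, 0.225, 0.098], [0.487, 0.234, -0.002]]
100 [[0.487, 0.19, 0.006], [0.445, 0.215, 0.117], [0.446, 0.22, 0.118], [0.448, 0.225, 0.116], [0.495, 0.232, 0.007]]
130 [[0.499, 0.188, 0.006], [0.45, 0.214, 0.121], [0.45, 0.219, 0.123], [0.452, 0.224, 0.122], [0.506, 0.23, 0.008]]
145 [[0.504, 0.187, 0.007], [0.448, 0.214, 0.132], [0.449, 0.219, 0.132], [0.45, 0.224, 0.131], [0.512, 0.229, 0.007]]
170 [[0.451, 0.207, 0.134], [0.448, 0.215, 0.142], [0.449, 0.219, 0.141], [0.45, 0.223, 0.142], [0.455, 0.229, 0.135]]
200 [[0.451, 0.208, 0.145], [0.449, 0.215, 0.152], [0.448, 0.219, 0.153], [0.45, 0.223, 0.152], [0.455, 0.229, 0.146]]
225 [[0.451, 0.209, 0.153], [0.448, 0.215, 0.16], [0.449, 0.219, 0.159], [0.45, 0.223, 0.16], [0.455, 0.228, 0.153]]
240 [[0.445, 0.211, 0.168], [0.447, 0.216, 0.166], [0.45, 0.219, 0.162], [0.449, 0.223, 0.166], [0.448, 0.228, 0.169]]
300 [[0.446, 0.212, 0.18], [0.447, 0.216, 0.18], [0.461, 0.217, 0.162], [0.448, 0.222, 0.181], [0.448, 0.227, 0.181]]
8186 [0.5057 0.2024 0.0889] ((524.345458984375, 203.68563842773438), (189.37489318847656, 63.3283805847168), 78.47435760498047)
```

Run:
```python
from h import *
p,d=robot.snapshot("scene");P=cloud("scene",d)
d0=np.load("pics/scene0.npy");P0=cloud("scene",d0)
for r in range(150,190,3):
  print(r,[(P0[r,c].round(3).tolist(),P[r,c].round(3).tolist()) for c in (253,257)])
p0=cv2.imread("pics/scene0.png")
f=lambda a:cv2.resize(a[140:200,230:290],(400,400),interpolation=0)
cv2.imwrite("pics/c4.png",np.hstack([f(p0),f(p)]))
```

```text
150 [([0.491, 0.485, 0.008], [0.449, 0.161, 0.218]), ([0.504, 0.49, 0.002], [0.46, 0.165, 0.213])]
153 [([0.489, 0.481, -0.001], [0.448, 0.158, 0.211]), ([0.502, 0.476, 0.0], [0.458, 0.154, 0.211])]
156 [([0.486, 0.46, 0.002], [0.448, 0.161, 0.199]), ([0.499, 0.461, -0.002], [0.46, 0.169, 0.192])]
159 [([0.485, 0.454, -0.006], [0.451, 0.188, 0.172]), ([0.495, 0.439, 0.002], [0.46, 0.18, 0.176])]
162 [([0.479, 0.419, 0.006], [0.452, 0.201, 0.154]), ([0.492, 0.42, 0.003], [0.463, 0.204, 0.15])]
165 [([0.477, 0.409, 0.002], [0.451, 0.201, 0.144]), ([0.49, 0.408, 0.0], [0.462, 0.201, 0.142])]
168 [([0.452, 0.213, 0.126], [0.451, 0.204, 0.132]), ([0.464, 0.217, 0.121], [0.462, 0.207, 0.128])]
171 [([0.451, 0.206, 0.121], [0.451, 0.212, 0.117]), ([0.462, 0.211, 0.116], [0.462, 0.212, 0.115])]
174 [([0.449, 0.201, 0.115], [0.451, 0.211, 0.108]), ([0.462, 0.211, 0.106], [0.461, 0.205, 0.11])]
177 [([0.45, 0.212, 0.097], [0.45, 0.213, 0.096]), ([0.46, 0.207, 0.099], [0.46, 0.205, 0.1])]
180 [([0.45, 0.215, 0.085], [0.448, 0.204, 0.092]), ([0.46, 0.208, 0.088], [0.46, 0.209, 0.087])]
183 [([0.462, 0.318, -0.001], [0.461, 0.317, -0.0]), ([0.458, 0.201, 0.083], [0.459, 0.206, 0.079])]
186 [([0.459, 0.305, -0.002], [0.459, 0.302, -0.0]), ([0.47, 0.299, 0.0], [0.471, 0.3, -0.001])]
189 [([0.456, 0.285, 0.001], [0.456, 0.284, 0.002]), ([0.468, 0.282, 0.002], [0.469, 0.289, -0.004])]
```

View pics/c4.png

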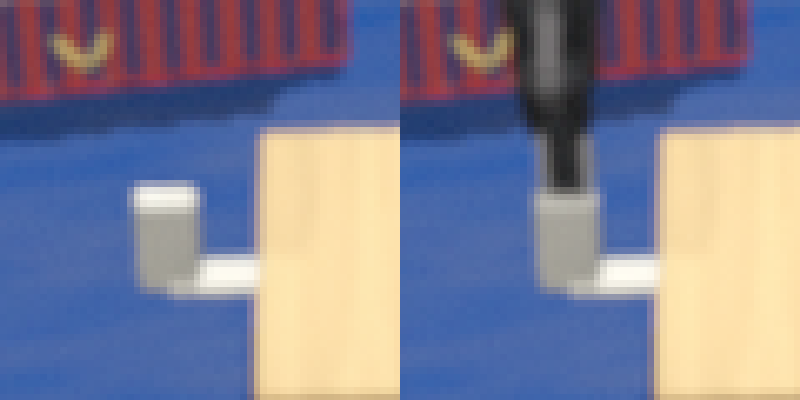

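The fingers end just above the tab's top, though the TCP reads z = 0.091. The real tips look about 30 mm behind the stated TCP. I'll raise the shut fingers clear of the tab and measure the tips.

Request:
drive_tool:
  moves:
    - [0,0,-0.03,0,0,0,1]
    - [0,0,-0.03,0,0,0,1]
    - [0,0,0,0,0,0,1]

```text
t: 4.25
ee_pos: [0.4581, 0.2168, 0.1519]
ee_rot: [0.098, 0.995, 0.0, 0.001]
force: [0.6, -0.9, -0.5]
opening: -0.004
```

Run:
```python
from h import *
delta((.458,.217,.090),78.7)
s=robot.observe()
p,P=wrist()
L=(P-s["ee_pos"])@R.from_quat(s["ee_rot"]).as_matrix()  # tool coords
for v in range(270,350,4): print(v,[L[v,u].round(3).tolist() for u in (295,308,320,334,348)])
q,r=box(P,(.43,.18,.113),(.445+.04,.25,.127));print(len(q),r)
p2,d=robot.snapshot("scene");P2=cloud("scene",d)
for r in range(130,180,3): print(r,P2[r,255].round(3),P2[r,258].round(3))
f=lambda a:cv2.resize(a,(400,400),interpolation=0)
cv2.imwrite("pics/c5.png",np.hstack([f(p[230:350,260:380]),f(p2[120:200,220:300])]))
```

```text
t 4.25 pos [0.4581 0.2168 0.1519] tooly deg 78.75 open -0.004 F [ 0.6 -0.9 -0.5] j6 -1.05
shift [0.0002 0.0001 0.0619] turn [0.0011 0.0017 0.0009]
270 [[-0.057, -0.021, 0.144], [-0.027, -0.008, 0.071], [-0.01, 0.0, 0.031], [-0.027, 0.01, 0.07], [-0.057, 0.025, 0.145]]
274 [[-0.061, -0.021, 0.144], [-0.03, -0.008, 0.071], [-0.03, 0.0, 0.071], [-0.03, 0.01, 0.071], [-0.061, 0.025, 0.145]]
278 [[-0.064, -0.022, 0.144], [-0.032, -0.008, 0.07], [-0.032, 0.0, 0.069], [-0.033, 0.01, 0.071], [-0.064, 0.025, 0.143]]
282 [[nan, nan, nan], [-0.035, -0.008, 0.07], [-0.035, 0.0, 0.071], [nan, nan, nan], [-0.064, 0.024, 0.135]]
286 [[-0.037, -0.016, 0.067], [-0.037, -0.008, 0.066], [-0.037, 0.0, 0.068], [-0.037, 0.01, 0.068], [-0.037, 0.019, 0.068]]
290 [[-0.038, -0.016, 0.064], [0.01, -0.004, -0.039], [0.01, 0.0, -0.039], [0.01, 0.005, -0.04], [-0.038, 0.019, 0.064]]
294 [[-0.041, -0.016, 0.063], [0.01, -0.004, -0.043], [0.01, 0.0, -0.042], [0.011, 0.005, -0.044], [-0.041, 0.019, 0.063]]
298 [[-0.043, -0.016, 0.062], [0.01, -0.004, -0.046], [0.01, 0.0, -0.045], [0.01, 0.005, -0.045], [-0.044, 0.0
[... 1648 characters left out ...]
[0.512 0.491 0.065]
136 [0.457 0.161 0.258] [0.51  0.482 0.059]
139 [0.459 0.177 0.24 ] [0.509 0.481 0.049]
142 [0.462 0.209 0.211] [0.509 0.488 0.034]
145 [0.461 0.202 0.206] [0.508 0.483 0.025]
148 [0.459 0.193 0.202] [0.508 0.49  0.01 ]
151 [ 0.498  0.49  -0.   ] [0.507 0.484 0.002]
154 [ 0.495  0.479 -0.005] [0.504 0.467 0.002]
157 [0.491 0.45  0.003] [ 0.501  0.456 -0.002]
160 [ 0.489  0.441 -0.002] [0.497 0.429 0.004]
163 [ 0.487  0.429 -0.006] [ 0.495  0.422 -0.002]
166 [ 0.483  0.409 -0.003] [0.492 0.4   0.001]
169 [0.457 0.21  0.124] [0.466 0.214 0.12 ]
172 [0.456 0.21  0.114] [0.464 0.207 0.115]
175 [0.456 0.209 0.105] [0.464 0.211 0.102]
178 [0.455 0.211 0.093] [0.463 0.208 0.094]
```

View pics/c5.png

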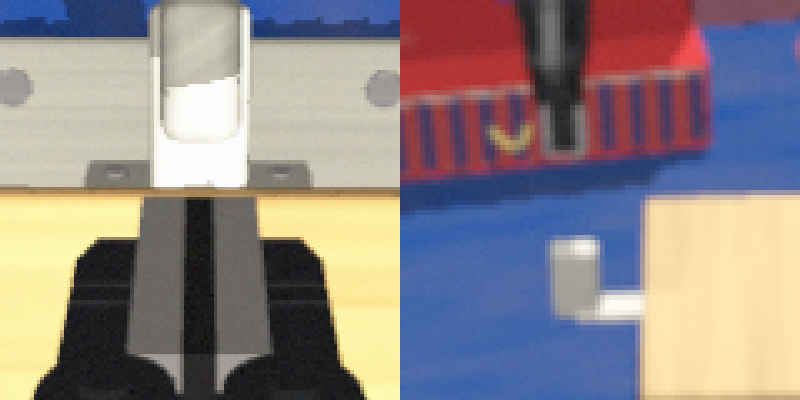

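The left panel (wrist) shows the shut pads ending at tool z ≈ -0.037; the scene view agrees (right panel). So the real tips lie 37 mm behind the reported TCP, and I plan with that. The bar under the tab is at z = 0.081, so tips at about 0.092 mean ee z ≈ 0.055.

Request:
drive_tool:
  moves:
    - [0,0,0,0,0,0,-0.3]
    - [0,0,0,0,0,0,-0.3]
    - [0,0,0,0,0,0,-0.3]
    - [0,0,0,0,0,0,-0.3]
    - [0,0,0.03,0.001,0.0017,0,-0.3]
    - [0,0,0.03,0,0,0,-0.3]
    - [0,0,0.025,0,0,0,-0.3]
    - [0,0,0.01,0,0,0,-0.3]
    - [0,0,0,0,0,0,-0.3]
  force: 60

```text
t: 5.25
ee_pos: [0.4552, 0.2158, 0.0483]
ee_rot: [0.098, 0.995, -0.001, -0.003]
force: [-0.1, -0.1, 1.0]
opening: 0.651
```

Run:
```python
from h import *
delta((.4578,.2165,.055),78.7)
```

```text
t 5.25 pos [0.4552 0.2158 0.0483] tooly deg 78.75 open 0.651 F [-0.1 -0.1  1. ] j6 -1.05
shift [-0.0024  0.0012 -0.0067] turn [-0.0034 -0.0061  0.0008]
```

Request:
drive_tool:
  moves:
    - [-0.0024,0.0012,-0.006,-0.0034,-0.006,0,-0.3]
    - [0,0,0,0,0,0,0.4]
    - [0,0,0,0,0,0,1]
    - [0,0,0,0,0,0,1]
    - [0,0,0,0,0,0,1]
    - [0,0,0,0,0,0,1]
    - [0,0,0,0,0,0,1]
  force: 60

```text
t: 5.95
ee_pos: [0.4598, 0.2169, 0.0585]
ee_rot: [0.098, 0.995, 0.001, 0.002]
force: [1.2, 0.6, -4.9]
opening: 0.154
```

Run:
```python
from h import *
delta((.4578,.2165,.055),78.7)
```

```text
t 5.95 pos [0.4598 0.2169 0.0585] tooly deg 78.73 open 0.154 F [ 1.2  0.6 -4.9] j6 -1.05
shift [ 0.0019 -0.0008  0.0035] turn [0.0023 0.0046 0.0005]
```

Gripped: opening 0.154 (about 13 mm), 4.9 N of load. Now I lift in small steps and read the force at each.

Request:
drive_tool:
  moves:
    - [0,0,-0.002,0,0,0,1]

```text
t: 6.05
ee_pos: [0.4598, 0.2169, 0.0604]
ee_rot: [0.098, 0.995, 0.001, 0.002]
force: [1.3, -0.7, -4.8]
opening: 0.155
```

Request:
drive_tool:
  moves:
    - [0,0,-0.002,0,0,0,1]

```text
t: 6.15
ee_pos: [0.4598, 0.2169, 0.0625]
ee_rot: [0.098, 0.995, 0.001, 0.002]
force: [0.8, -0.8, -4.8]
opening: 0.157
```

Request:
drive_tool:
  moves:
    - [0,0,-0.002,0,0,0,1]

```text
t: 6.25
ee_pos: [0.4598, 0.2169, 0.0646]
ee_rot: [0.098, 0.995, 0.001, 0.002]
force: [2.3, -0.7, -5.4]
opening: 0.152
```

Request:
drive_tool:
  moves:
    - [0,0,-0.002,0,0,0,1]

```text
t: 6.35
ee_pos: [0.4598, 0.2169, 0.0668]
ee_rot: [0.098, 0.995, 0.001, 0.002]
force: [1.3, -0.9, -6.1]
opening: 0.153
```

Request:
drive_tool:
  moves:
    - [0,0,-0.002,0,0,0,1]

```text
t: 6.45
ee_pos: [0.4598, 0.2169, 0.069]
ee_rot: [0.098, 0.995, 0.001, 0.002]
force: [1.6, -0.7, -5.6]
opening: 0.154
```

Request:
drive_tool:
  moves:
    - [0,0,-0.002,0,0,0,1]

```text
t: 6.55
ee_pos: [0.4598, 0.2169, 0.0712]
ee_rot: [0.098, 0.995, 0.001, 0.002]
force: [1.1, -0.8, -5.4]
opening: 0.154
```

Request:
drive_tool:
  moves:
    - [0,0,-0.002,0,0,0,1]

```text
t: 6.65
ee_pos: [0.4598, 0.2169, 0.0734]
ee_rot: [0.098, 0.995, 0.001, 0.002]
force: [2.5, -0.1, -11.1]
opening: 0.155
```

Request:
drive_tool:
  moves:
    - [0,0,-0.002,0,0,0,1]

```text
t: 6.75
ee_pos: [0.4598, 0.2169, 0.0754]
ee_rot: [0.098, 0.995, 0.001, 0.002]
force: [4.3, 0.3, -16.0]
opening: 0.152
```

Request:
drive_tool:
  moves:
    - [0,0,-0.0015,0,0,0,1]

```text
t: 6.85
ee_pos: [0.4598, 0.2169, 0.0768]
ee_rot: [0.098, 0.995, 0.001, 0.002]
force: [3.4, 0.8, -16.1]
opening: 0.155
```

Request:
drive_tool:
  moves:
    - [0,0,-0.0015,0,0,0,1]

```text
t: 6.95
ee_pos: [0.4597, 0.2169, 0.0782]
ee_rot: [0.098, 0.995, 0.001, 0.002]
force: [2.5, 1.6, -8.9]
opening: 0.153
```

Request:
drive_tool:
  moves:
    - [0,0,-0.0015,0,0,0,1]

```text
t: 7.05
ee_pos: [0.4597, 0.2169, 0.0799]
ee_rot: [0.098, 0.995, 0.001, 0.002]
force: [1.1, -0.8, -2.8]
opening: 0.156
```

Request:
drive_tool:
  moves:
    - [0,0,-0.0015,0,0,0,1]

```text
t: 7.15
ee_pos: [0.4598, 0.2169, 0.0818]
ee_rot: [0.098, 0.995, 0.001, 0.002]
force: [1.2, -1.3, -6.6]
opening: 0.15
```

Request:
drive_tool:
  moves:
    - [0,0,-0.0015,0,0,0,1]

```text
t: 7.25
ee_pos: [0.4598, 0.2169, 0.0834]
ee_rot: [0.098, 0.995, 0.001, 0.002]
force: [3.0, 0.3, -13.2]
opening: 0.158
```

Request:
drive_tool:
  moves:
    - [0,0,-0.0015,0,0,0,1]

```text
t: 7.35
ee_pos: [0.4598, 0.2169, 0.085]
ee_rot: [0.098, 0.995, 0.001, 0.002]
force: [4.4, 1.0, -16.7]
opening: 0.153
```

Request:
drive_tool:
  moves:
    - [0,0,-0.0015,0,0,0,1]

```text
t: 7.45
ee_pos: [0.4598, 0.2169, 0.0864]
ee_rot: [0.098, 0.995, 0.001, 0.002]
force: [5.0, 0.2, -13.8]
opening: 0.155
```

Request:
drive_tool:
  moves:
    - [0,0,-0.0015,0,0,0,1]

```text
t: 7.55
ee_pos: [0.4597, 0.2169, 0.088]
ee_rot: [0.098, 0.995, 0.001, 0.002]
force: [1.5, 0.8, -6.9]
opening: 0.15
```

Request:
drive_tool:
  moves:
    - [0,0,-0.0015,0,0,0,1]

```text
t: 7.65
ee_pos: [0.4597, 0.2169, 0.0898]
ee_rot: [0.098, 0.995, 0.001, 0.002]
force: [0.1, -0.7, -0.6]
opening: 0.155
```

Request:
drive_tool:
  moves:
    - [0,0,-0.0015,0,0,0,1]

```text
t: 7.75
ee_pos: [0.4598, 0.2169, 0.0917]
ee_rot: [0.098, 0.995, 0.001, 0.002]
force: [2.5, -0.6, -8.9]
opening: 0.151
```

Request:
drive_tool:
  moves:
    - [0,0,-0.0015,0,0,0,1]

```text
t: 7.85
ee_pos: [0.4598, 0.2168, 0.0933]
ee_rot: [0.098, 0.995, 0.001, 0.002]
force: [4.7, 0.0, -14.9]
opening: 0.156
```

Request:
drive_tool:
  moves:
    - [0,0,-0.0015,0,0,0,1]

```text
t: 7.95
ee_pos: [0.4598, 0.2169, 0.0948]
ee_rot: [0.098, 0.995, 0.001, 0.002]
force: [4.3, 0.9, -16.4]
opening: 0.152
```

Request:
drive_tool:
  moves:
    - [0,0,-0.0015,0,0,0,1]

```text
t: 8.05
ee_pos: [0.4597, 0.2169, 0.0962]
ee_rot: [0.098, 0.995, 0.001, 0.002]
force: [3.7, 0.3, -14.0]
opening: 0.156
```

Request:
drive_tool:
  moves:
    - [0,0,-0.001,0,0,0,1]

```text
t: 8.15
ee_pos: [0.4597, 0.2169, 0.0973]
ee_rot: [0.098, 0.995, 0.001, 0.002]
force: [1.0, -0.0, -7.2]
opening: 0.152
```

Request:
drive_tool:
  moves:
    - [0,0,-0.001,0,0,0,1]

```text
t: 8.25
ee_pos: [0.4597, 0.2169, 0.0986]
ee_rot: [0.098, 0.995, 0.001, 0.002]
force: [0.9, -0.6, -3.0]
opening: 0.149
```

Request:
drive_tool:
  moves:
    - [0,0,-0.001,0,0,0,1]

```text
t: 8.35
ee_pos: [0.4598, 0.2169, 0.1]
ee_rot: [0.098, 0.995, 0.001, 0.002]
force: [2.4, -0.4, -7.0]
opening: 0.154
```

Request:
drive_tool:
  moves:
    - [0,0,0.0005,0,0,0,1]

```text
t: 8.45
ee_pos: [0.4598, 0.2169, 0.0999]
ee_rot: [0.098, 0.995, 0.001, 0.002]
force: [0.5, -0.6, 0.2]
opening: 0.154
```

Request:
drive_tool:
  moves:
    - [0,0,0.001,0,0,0,1]

```text
t: 8.55
ee_pos: [0.4598, 0.2169, 0.0993]
ee_rot: [0.098, 0.995, 0.001, 0.003]
force: [-2.4, -1.7, 9.9]
opening: 0.155
```

Request:
drive_tool:
  moves:
    - [0,0,0.001,0,0,0,1]

```text
t: 8.65
ee_pos: [0.4598, 0.217, 0.0988]
ee_rot: [0.098, 0.995, 0.001, 0.003]
force: [-4.9, -2.4, 17.3]
opening: 0.153
```

It's standing on the pawl and I'm starting to press, so I ease off.

Request:
drive_tool:
  moves:
    - [0,0,-0.0007,0,0,0,1]

```text
t: 8.75
ee_pos: [0.4599, 0.2169, 0.0997]
ee_rot: [0.098, 0.995, 0.001, 0.003]
force: [1.9, -1.3, -5.8]
opening: 0.151
```

Request:
drive_tool:
  moves:
    - [0,0,0,0,0,0,1]

```text
t: 8.85
ee_pos: [0.4598, 0.2169, 0.0998]
ee_rot: [0.098, 0.995, 0.001, 0.003]
force: [0.5, -0.5, -2.1]
opening: 0.153
```

Run:
```python
from h import *
s=robot.observe();print(s["t"],s["ee_pos"],s["force"])
for n in ("top","scene"):
    p,d=robot.snapshot(n);P=cloud(n,d);q,r=box(P,(.50,.13,.09),(.62,.28,.16));print(n,len(q),np.median(q,0).round(4))
s=robot.observe();print(s["t"],s["ee_pos"],s["force"])
```

```text
8.85 [0.45984865 0.2169088  0.09977908] [ 0.53373076 -0.53179432 -2.12801272]
top 1759 [0.562  0.1891 0.1321]
scene 1133 [0.5522 0.2061 0.1319]
8.95 [0.45986042 0.2169482  0.0997218 ] [ 0.72921084 -1.10004642  0.73153696]
```

Platform at z = 0.132, a rise of 42 mm, with three force ramps and losses counted. It is resting on the pawl, so I release.

Request:
drive_tool:
  moves:
    - [0,0,0,0,0,0,0.6]
    - [0,0,0,0,0,0,0.2]
    - [0,0,0,0,0,0,0]
    - [0,0,0,0,0,0,0]
  force: 30

```text
t: 9.35
ee_pos: [0.4599, 0.2172, 0.0996]
ee_rot: [0.098, 0.995, 0.001, 0.003]
force: [0.5, -0.6, -0.4]
opening: 0.501
```

Run:
```python
from h import *
for n in ("top","scene"):
    p,d=robot.snapshot(n);P=cloud(n,d);q,r=box(P,(.50,.13,.09),(.62,.28,.16));print(n,len(q),np.median(q,0).round(4))
s=robot.observe();print(s["joints"].round(3))
delta((.514,-.204,.30),152.4)
```

```text
top 1761 [0.562  0.1889 0.1321]
scene 1140 [0.5519 0.2056 0.1318]
[ 0.324  0.457  1.749 -0.     0.929 -1.051]
t 9.45 pos [0.4599 0.2171 0.0997] tooly deg 78.75 open 0.5 F [-0.6 -0.5  0.4] j6 -1.05
shift [-0.1364 -0.4018 -0.2008] turn [-1.0000e-03  7.0000e-03 -1.2854e+00]
```

The column stays at 42 mm with the fingers off it. Now over to the notebook; I need tool y at -27.6°, which keeps joint 6 near 0.1.

Request:
drive_tool:
  moves:
    - [0,0,-0.03,0,0,0,0]
    - [0,0,-0.045,0,0,0,-0.3]
    - [0,0,-0.045,0,0,0,-0.4]
    - [0,0,-0.04,0,0,0,-0.4]
    - [-0.013,-0.04,0,0,0,0.1,-0.4]
    - [-0.01,-0.04,0,0,0,0,-0.4]
    - [-0.01,-0.04,0,0,0,0,-0.4]
    - [-0.01,-0.04,0,0,0,0,-0.4]
    - [-0.01,-0.04,0,0,0,0,-0.4]
    - [-0.01,-0.04,0,0,0,0,-0.4]
    - [-0.01,-0.04,0,0,0,0,-0.4]
    - [-0.01,-0.04,0,0,0,0,-0.4]
    - [-0.01,-0.04,0,0,0,0,-0.4]
    - [0,0,0,0,0,0.14,-0.4]
    - [0,0,0,0,0,0.14,-0.4]
    - [0,0,0,0,0,0.14,-0.4]
    - [0,0,0,0,0,0.14,-0.4]
    - [0,0,0,0,0,0.14,-0.4]

```text
t: 11.25
ee_pos: [0.4445, -0.1699, 0.2666]
ee_rot: [0.488, 0.873, 0.003, 0.004]
force: [1.0, 0.1, -0.4]
opening: 0.701
```

Run:
```python
from h import *
delta((.514,-.204,.25),-27.6)
```

```text
t 11.25 pos [ 0.4445 -0.1699  0.2666] tooly deg 31.6 open 0.701 F [ 1.   0.1 -0.4] j6 -1.05
shift [-0.0653  0.0412  0.0173] turn [ 1.0200e-02 -1.0000e-04  1.0331e+00]
```

Request:
drive_tool:
  moves:
    - [0,0,0,0.005,0,0.14,-0.4]
    - [0,0,0,0.005,0,0.14,-0.4]
    - [0,0,0,0,0,0.14,-0.4]
    - [0,0,0,0,0,0.14,-0.4]
    - [0,0,0,0,0,0.14,-0.4]
    - [0,0,0,0,0,0.14,-0.4]
    - [0,0,0,0,0,0.13,-0.4]
    - [0,0,0,0,0,0.03,-0.4]
    - [0,0,0,0,0,0,-0.4]

```text
t: 12.15
ee_pos: [0.4436, -0.1695, 0.2663]
ee_rot: [0.859, 0.511, -0.001, 0.001]
force: [-0.2, -0.6, 0.3]
opening: 0.699
```

Run:
```python
from h import *
delta((.514,-.204,.25),-27.6)
```

```text
t 12.15 pos [ 0.4436 -0.1695  0.2663] tooly deg -28.48 open 0.699 F [-0.2 -0.6  0.3] j6 0.01
shift [0.0033 0.0783 0.0163] turn [ 0.0008  0.0029 -0.0153]
```

Request:
drive_tool:
  moves:
    - [0.001,0.025,0,0,0.003,-0.0153,-0.4]
    - [0.001,0.03,0,0,0,0,-0.4]
    - [0.001,0.02,0,0,0,0,-0.4]
    - [0,0,0,0,0,0,-0.4]
    - [0,0,0,0,0,0,-0.4]

```text
t: 12.65
ee_pos: [0.5127, -0.2024, 0.2661]
ee_rot: [0.853, 0.521, 0.0, -0.0]
force: [-0.5, -0.4, 0.5]
opening: 0.702
```

Run:
```python
from h import *
delta((.514,-.204,.25),-27.6)
p,P=wrist();q,r=box(P,(.42,-.3,.19),(.6,-.1,.21));print("wrist",len(q),r)
p,d=robot.snapshot("scene");P=cloud("scene",d);q,r=box(P,(.42,-.3,.19),(.6,-.1,.21));print(len(q),r)
```

```text
t 12.65 pos [ 0.5127 -0.2024  0.2661] tooly deg -27.17 open 0.702 F [-0.5 -0.4  0.5] j6 -0.01
shift [-0.0008  0.0019  0.0161] turn [ 0.     -0.0002  0.0076]
wrist 10468 ((517.0261840820312, -204.27426147460938), (149.86724853515625, 30.239349365234375), 62.43836975097656)
755 ((515.0947875976562, -207.15447998046875), (154.7817840576172, 31.419713973999023), 62.552494049072266)
```

Request:
drive_tool:
  moves:
    - [0,0.0037,0.02,0,0,0.0076,-0.4]
    - [0,0,0.03,0,0,0,-0.4]
    - [0,0,0.03,0,0,0,-0.4]
    - [0,0,0.03,0,0,0,-0.4]
    - [0,0,0.025,0,0,0,-0.4]
    - [0,0,0.005,0,0,0,-0.4]
    - [0,0,0,0,0,0,-0.4]

```text
t: 13.45
ee_pos: [0.5129, -0.2025, 0.1254]
ee_rot: [0.855, 0.519, 0.001, 0.002]
force: [-0.3, 0.3, 0.8]
opening: 0.701
```

Run:
```python
from h import *
delta((.516,-.204,.118),-27.6)
```

```text
t 13.45 pos [ 0.5129 -0.2025  0.1254] tooly deg -27.5 open 0.701 F [-0.3  0.3  0.8] j6 -0.0
shift [0.     0.0034 0.0074] turn [ 0.0044 -0.0002  0.0018]
```

Request:
drive_tool:
  moves:
    - [0,0.0034,0.007,0.0044,0,0.0018,-0.4]
    - [0,0,0,0,0,0,-0.4]
    - [0,0,0,0,0,0,0]
    - [0,0,0,0,0,0,0.2]
    - [0,0,0,0,0,0,0.5]
    - [0,0,0,0,0,0,1]
    - [0,0,0,0,0,0,1]
    - [0,0,0,0,0,0,1]
    - [0,0,0,0,0,0,1]
  force: 35

```text
t: 14.35
ee_pos: [0.5177, -0.2049, 0.1221]
ee_rot: [0.855, 0.518, 0.001, 0.002]
force: [-0.1, 0.5, -3.3]
opening: 0.348
```

Run:
```python
from h import *
delta((.516,-.204,.118),-27.6)
```

```text
t 14.35 pos [ 0.5177 -0.2049  0.1221] tooly deg -27.59 open 0.348 F [-0.1  0.5 -3.3] j6 -0.0
shift [ 0.     -0.0019  0.0041] turn [ 0.005  -0.0001  0.0002]
```

Request:
drive_tool:
  moves:
    - [0,0,-0.02,0,0,0,1]
    - [0,0,-0.035,0,0,0,1]
    - [0,0,-0.035,0,0,0,1]
    - [0,0,-0.035,0,0,0,1]
    - [0,0,-0.035,0,0,0,1]
    - [0,0,-0.015,0,0,0,1]
    - [0.015,-0.007,0,0,0,0,1]
    - [0.03,-0.013,0,0,0,0,1]
    - [0.035,-0.015,0,0,0,0,1]
    - [0.035,-0.015,0,0,0,0,1]
    - [0.035,-0.015,0,0,0,0,1]
    - [0.035,-0.015,0,0,0,0,1]
    - [0.035,-0.015,0,0,0,0,1]
    - [0.035,-0.015,0,0,0,0,1]
    - [0.03,-0.013,0,0,0,0,1]
    - [0.02,-0.009,0,0,0,0,1]
    - [0,0,0,0,0,-0.07,1]
    - [0,0,0,0,0,-0.07,1]
    - [0,0,0,0,0,-0.07,1]
    - [0,0,0,0,0,-0.05,1]

```text
t: 16.35
ee_pos: [0.5316, 0.1499, 0.2913]
ee_rot: [0.778, 0.629, -0.005, -0.005]
force: [-0.9, 0.7, -3.4]
opening: 0.346
```

Run:
```python
from h import *
delta((.548,.199,.30),-11.3)
```

```text
t 16.35 pos [0.5316 0.1499 0.2913] tooly deg -12.07 open 0.346 F [-0.9  0.7 -3.4] j6 0.37
shift [ 0.0514  0.0056 -0.0089] turn [-0.0147  0.0018 -0.0134]
```

Request:
drive_tool:
  moves:
    - [0.02,0.003,0,-0.007,0,-0.0134,1]
    - [0.02,0.0025,0,-0.005,0,0,1]
    - [0.012,0,0,0,0,0,1]
    - [0,0,0,0,0,0,1]
    - [0,0,0,0,0,0,1]

```text
t: 16.85
ee_pos: [0.5438, 0.203, 0.2868]
ee_rot: [0.772, 0.636, -0.005, -0.002]
force: [-0.7, 0.2, -2.9]
opening: 0.35
```

```bash
cat > m.py <<'E'
from h import *
delta((.548,.199,.25),-11.3)
s=robot.observe()
p,d=robot.snapshot("scene");P=cloud("scene",d)
z0=s["ee_pos"][2]+.079  # expected top
q,r=box(P,(.45,.08,z0-.01),(.65,.32,z0+.01));print("top",len(q),r,np.median(q[:,2]))
# face towards the camera / bottom edge: lowest points on -y end face by column
q=P[np.all((P>(.46,.05,.10))&(P<(.66,.145,.5)),-1)]
o=[]
print("platform",np.median(q[(q[:,2]<.14),2]) )
cv2.imwrite(f"pics/m{s['t']:.1f}.png",cv2.resize(p[40:220,200:400],(800,720)[:2]))
E
python3 m.py; ls pics
```

```text
t 16.85 pos [0.5438 0.203  0.2868] tooly deg -11.08 open 0.35 F [-0.7  0.2 -2.9] j6 0.45
shift [-0.003   0.0052  0.0368] turn [-0.0091  0.0045  0.0039]
top 468 ((542.7198486328125, 189.46295166015625), (126.73924255371094, 84.7580795288086), 47.954444885253906) 0.36510138292090066
platform 0.13155694317662137
c1.png
c2.png
c3.png
c4.png
c5.png
m16.9.png
s2.png
scene0.npy
scene0.png
top0.npy
top0.png
w1.png
w2.png
```

Request:
drive_tool:
  moves:
    - [-0.003,0.0052,0.005,-0.009,0.0045,0,1]
    - [0,0,0,0,0,0,1]
    - [0,0,0,0,0,0,1]

```text
t: 17.2
ee_pos: [0.5482, 0.1972, 0.2812]
ee_rot: [0.773, 0.635, 0.0, 0.0]
force: [-0.2, -0.8, -2.9]
opening: 0.347
```

```bash
python3 m.py; cp pics/m17*.png pics/v.png
```

```text
t 17.2 pos [0.5482 0.1972 0.2812] tooly deg -11.17 open 0.347 F [-0.2 -0.8 -2.9] j6 0.44
shift [ 0.0017 -0.0006  0.0312] turn [0.0003 0.     0.0022]
top 453 ((545.4130249023438, 180.26596069335938), (86.00623321533203, 121.85713958740234), 20.1260986328125) 0.3593642186384519
platform 0.13157083425163085
```

View pics/v.png

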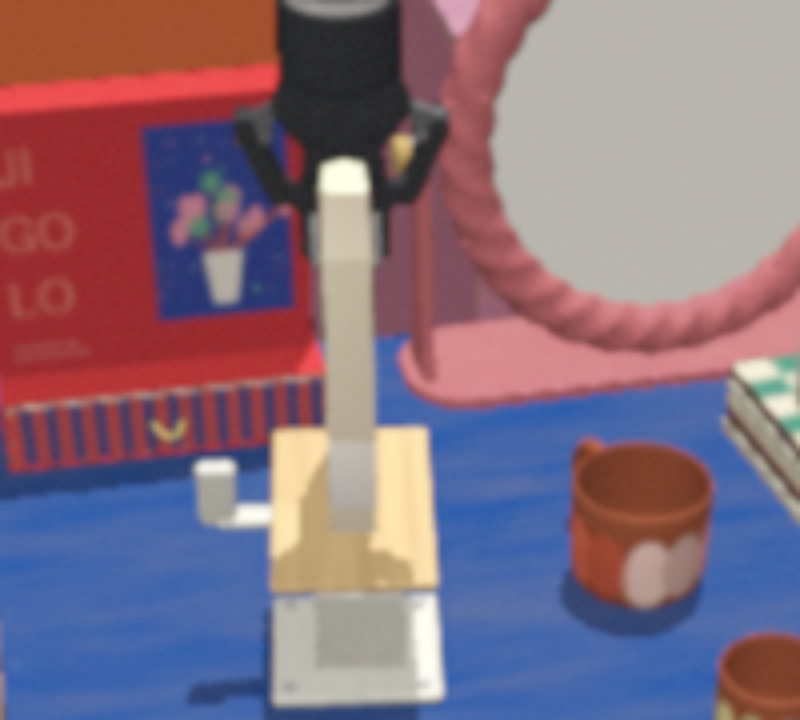

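The notebook (crop (345,340)) hangs upright over the middle of the platform, with its bottom edge at (352,528) about 28 mm above the wood. I lower it in small steps.

Request:
drive_tool:
  moves:
    - [0.0017,-0.0006,0.006,0,0,0.002,1]
    - [0,0,0.008,0,0,0,1]
    - [0,0,0.004,0,0,0,1]
    - [0,0,0,0,0,0,1]

```text
t: 17.65
ee_pos: [0.5478, 0.1988, 0.2614]
ee_rot: [0.773, 0.634, -0.0, 0.0]
force: [0.1, -0.1, -2.9]
opening: 0.344
```

Request:
drive_tool:
  moves:
    - [0,0,0.0015,0,0,0,1]

```text
t: 17.75
ee_pos: [0.5478, 0.1988, 0.2598]
ee_rot: [0.773, 0.634, -0.0, 0.0]
force: [0.9, -0.5, -2.1]
opening: 0.345
```

Request:
drive_tool:
  moves:
    - [0,0,0.0015,0,0,0,1]

```text
t: 17.85
ee_pos: [0.5478, 0.1988, 0.2582]
ee_rot: [0.773, 0.634, -0.0, 0.0]
force: [0.5, 0.1, -3.7]
opening: 0.352
```

Run:
```python
from h import *
delta((.548,.199,.25),-11.3)
for n in ("scene","top"):
    p,d=robot.snapshot(n);P=cloud(n,d)
    q=P[np.all((P>(.46,.08,.30))&(P<(.64,.32,.42)),-1)];q=q[(abs((q[:,:2]-[.548,.199])@[.98,-.195])<.014)]
    l=(q[:,:2]-[.548,.199])@[.195,.98]
    for a in (-.07,-.06,-.05,.05,.06,.07):
        w=q[abs(l-a)<.006]; print(n,a,len(w),np.median(w[:,2]).round(4) if len(w) else None)
```

```text
t 17.85 pos [0.5478 0.1988 0.2582] tooly deg -11.33 open 0.352 F [ 0.5  0.1 -3.7] j6 0.44
shift [0.0002 0.0001 0.0082] turn [-0.0001  0.0002 -0.0005]
scene -0.07 87 0.3265
scene -0.06 26 0.3367
scene -0.05 35 0.3361
scene 0.05 4 0.3359
scene 0.06 0 None
scene 0.07 0 None
top -0.07 117 0.3355
top -0.06 78 0.3368
top -0.05 76 0.3366
top 0.05 0 None
top 0.06 0 None
top 0.07 0 None
```

Request:
drive_tool:
  moves:
    - [0,0,0.001,0,0,0,1]

```text
t: 18.05
ee_pos: [0.548, 0.1989, 0.2574]
ee_rot: [0.773, 0.634, 0.0, 0.0]
force: [-0.2, 0.6, -2.9]
opening: 0.35
```

Request:
drive_tool:
  moves:
    - [0,0,0.001,0,0,0,1]

```text
t: 18.15
ee_pos: [0.548, 0.1989, 0.2564]
ee_rot: [0.773, 0.634, 0.0, 0.0]
force: [-0.4, 0.1, -2.9]
opening: 0.343
```

Request:
drive_tool:
  moves:
    - [0,0,0.0008,0,0,0,1]

```text
t: 18.25
ee_pos: [0.548, 0.1989, 0.2556]
ee_rot: [0.773, 0.634, 0.0, 0.0]
force: [-0.2, 0.1, -2.7]
opening: 0.348
```

Request:
drive_tool:
  moves:
    - [0,0,0.0006,0,0,0,1]

```text
t: 18.35
ee_pos: [0.548, 0.1989, 0.255]
ee_rot: [0.773, 0.634, 0.0, 0.0]
force: [-0.0, -0.1, -2.7]
opening: 0.345
```

Request:
drive_tool:
  moves:
    - [0,0,0.0006,0,0,0,1]

```text
t: 18.45
ee_pos: [0.548, 0.1989, 0.2544]
ee_rot: [0.773, 0.634, 0.0, 0.0]
force: [0.2, -1.3, -3.6]
opening: 0.347
```

Request:
drive_tool:
  moves:
    - [0,0,0.0006,0,0,0,1]

```text
t: 18.55
ee_pos: [0.5481, 0.1989, 0.2537]
ee_rot: [0.773, 0.634, 0.0, 0.0]
force: [-0.2, -1.6, 1.1]
opening: 0.349
```

Request:
drive_tool:
  moves:
    - [0,0,0.0005,0,0,0,1]

```text
t: 18.65
ee_pos: [0.5482, 0.1988, 0.2535]
ee_rot: [0.773, 0.634, 0.0, 0.0]
force: [-2.1, -1.3, 3.7]
opening: 0.346
```

Contact: the load went from -3 N to +3.7 N. I open and back off straight up.

Request:
drive_tool:
  moves:
    - [0,0,0,0,0,0,0.25]
    - [0,0,0,0,0,0,0.1]
    - [0,0,0,0,0,0,-0.1]
    - [0,0,0,0,0,0,-0.3]
    - [0,0,0,0,0,0,-0.3]
    - [0,0,0,0,0,0,-0.3]
  force: 20

```text
t: 19.25
ee_pos: [0.5487, 0.199, 0.2541]
ee_rot: [0.773, 0.634, 0.001, 0.001]
force: [0.7, 0.1, 1.0]
opening: 0.653
```

Request:
drive_tool:
  moves:
    - [0,0,-0.02,0,0,0,-0.3]
    - [0,0,-0.03,0,0,0,-0.3]
    - [0,0,-0.03,0,0,0,-0.3]
    - [0,0,-0.03,0,0,0,-0.3]
    - [0,0,-0.01,0,0,0,-0.3]
    - [0,0,0,0,0,0,-0.3]
    - [0,0,0,0,0,0,-0.3]

```text
t: 19.95
ee_pos: [0.5475, 0.1988, 0.3765]
ee_rot: [0.773, 0.634, -0.0, -0.0]
force: [0.5, -0.6, -0.1]
opening: 0.653
```

Run:
```python
from h import *
delta((.548,.199,.25),-11.3)
p,P=wrist();q,r=box(P,(.46,.08,.32),(.64,.32,.345));print("nb wrist",len(q),r,np.median(q[:,2]))
for n in ("top","scene"):
    p,d=robot.snapshot(n);P=cloud(n,d);q,r=box(P,(.46,.08,.32),(.64,.32,.345));print("nb",n,len(q),r,np.median(q[:,2]))
    q=P[np.all((P>(.50,.1,.11))&(P<(.62,.3,.15)),-1)];print("plat",np.median(q[:,2]))
    for c in ("cup_far","cup_near","mug"):
        for x in robot.place_of(n,c)[:1]:print(c,np.round(x["position"],3))
cv2.imwrite("pics/end.png",cv2.resize(p[40:260,200:460],(780,660))[:600])
```

```text
t 19.95 pos [0.5475 0.1988 0.3765] tooly deg -11.33 open 0.653 F [ 0.5 -0.6 -0.1] j6 0.44
shift [0.0004 0.0005 0.1265] turn [-0.0005  0.0004 -0.0004]
nb wrist 12248 ((548.5391845703125, 198.65130615234375), (149.6188201904297, 30.198049545288086), 78.66825866699219) 0.3306258404852795
nb top 769 ((542.7705688476562, 177.9546356201172), (108.47132873535156, 30.493850708007812), 78.81535339355469) 0.3316199123071386
plat 0.13186331515820426
cup_far [ 0.798  0.022 -0.001]
cup_near [ 0.431 -0.011 -0.003]
mug [ 0.772  0.266 -0.003]
nb scene 395 ((546.3607788085938, 194.87615966796875), (157.9600830078125, 30.04550552368164), 78.72515869140625) 0.33119559996523873
plat 0.1317062990783755
cup_far [ 0.798  0.026 -0.001]
cup_near [ 0.431 -0.011 -0.003]
mug [0.766 0.268 0.   ]
```

View pics/end.png

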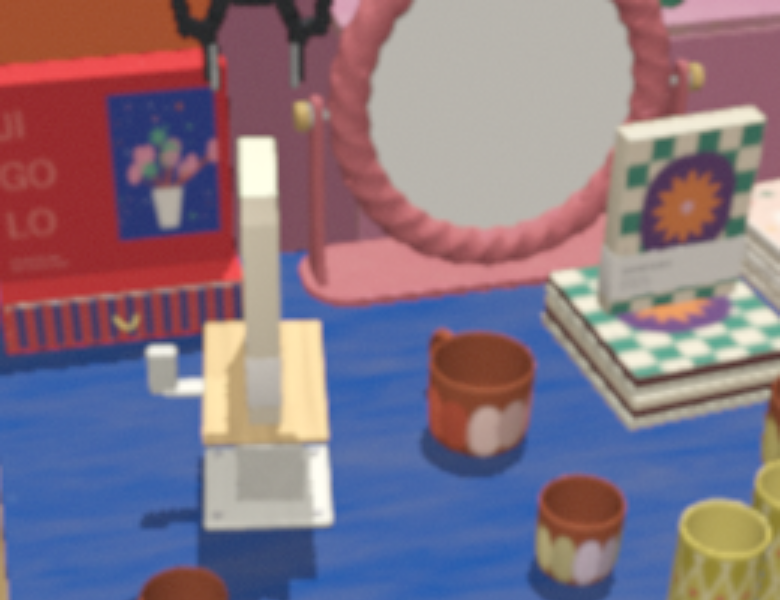

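The notebook stands upright at (262,280) in the middle of the raised platform, the gripper is clear above it, and the cups and mug are in place. Handing in.

```bash
python3 -c "
from bench import robot
print(robot.job_done())"
```

```text
the job is handed in; nothing more can be done
None
```

The job is handed in at about t = 20 s of the allowed 72 s. The stand is up three clicks and resting on its pawl, and the notebook stands in the middle of the platform. I have no verdict, as the hand-in reports none.

**Stand**
- I counted three force build-ups and releases while lifting, then lowered and let go.
- The platform stayed at z ≈ 0.132 m, a rise of 42 mm, after release and after the notebook was placed.
- The tooth count comes from those force steps only; I could not see the teeth.
- While lowering I pressed on the pawl briefly: 17 N on the tool, which I estimate as about 22 N on the pawl, under the 30 N limit. I then eased off before letting go.

**Notebook**
- I took the one farther left of the two standing on the table, not the one on the pile.
- By wrist camera its centre is at (0.5485, 0.1987), within about 1 mm of the platform centre I measured, and its long side is within 0.5° of the platform's.
- Its top is at z ≈ 0.331 m, which fits a 200 mm notebook standing flat on the platform. It looked upright in the last picture.
- It touched down with about 7 N.

**Cups and mug:** measured again at the end, they are within 5 mm of where they started, about the measuring error.

**What disagreed:** the first grip closed on nothing, just above the tab. The real fingertips sit about 37 mm behind the TCP position the robot reports. I measured this offset with two cameras and used it for both grips.

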